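Clamp the whetstone in its sharpening holder

ROBOT

A 7-joint arm with a two-finger parallel gripper is mounted at the origin on a cart in front of the work surface, level with it; the furniture and walls round the work are solid. World frame = base frame: x ahead of the robot, y to its left, z up, the work surface at z = 0. Lengths are in m, angles in degrees, forces in N, time in s.
With the tool pointing down it reaches from about 0.425 to 0.95 m from the base axis. Payload 16.7 kg.
Tool frame: the origin (TCP) lies at the centre of the arm's flange, where the gripper is bolted on; the fingertips stand 199 mm ahead of it and the grasp point (between the pads) lies 180 mm ahead of it; z points along the fingers, y is the line along which they close (so a half turn about z gives the same grasp; the last joint's range is limited). The gripper opens to 94 mm and grips with 3 to 60 N. Pads are 16 mm wide; open, the fingers measure 119 mm over their backs; the gripper's body (75 mm by 177 mm) begins 78 mm behind the grasp point.
Start: joints at [64.544, 24.414, 4.234, 92.017, -1.954, 63.644, -3.845], TCP at [0.196, -0.646, 0.405] pointing down, gripper open.
Joint ranges: [-163.25, 163.25], [-28.42, 122.38], [-70.27, 78.77], [12.13, 141.07], [-58.53, 238.53], [9.26, 117.41], [-156.51, 156.51]. Speed limits (degrees/s): [108.29, 108.29, 136.94, 136.94, 172.46, 172.46, 172.46].

INTERFACE

Orientations are given as [roll, pitch, yaw] about the fixed x, y, z axes, in that order (R = Rz(yaw) Ry(pitch) Rx(roll)).
In Python, from workcell import arm, vision, order gives the robot as it stands.
- The arm moves only by the shell command python3 -m crank 'ROWS'. ROWS is JSON, a list of rows, each an object of numbers: "claw": the finger opening in mm, from 0 to 94; "dx", "dy", "dz": the shift along the world's x, y, z in mm; "roll": the turn about the world's z in degrees. A call has 1 to 12 rows; each row is the pose to reach, as a shift and turn from the pose commanded when the call began; what a row does not reach only later rows make up. A row lasts 1/8 s, in which the tool goes at most 62.5 mm and 10.7 degrees, less where a joint would pass 70% of its speed; a pose out of reach is approached as far as the arm can. A call with a gripper value outside its range is refused whole. The fingers move at their own pace and stop on an object; the grip force is fixed at half the most. Time passes only in rows, so rows that repeat a pose let the fingers close. It gives the time, the measured TCP pose, the force, the opening and the grip force at its end, in the units of the state.
- arm.state(): the state, without advancing time (a new reading comes with each control period).
- vision.capture(name): name is "side" or "top"; returns a dict with "frame" (480x640x3 uint8, red, green, blue), "depth" (480x640 float32, m along the optical axis (not along the pixel's ray), 0 where there is no reading), "mtx" (3x3 intrinsics, pixels), "k1" (the pictures are not rectified: a ray, as slopes to the right and down, at radius r is drawn at 1 + k1 r^2 times it, then the intrinsics apply), "R" (3x3) and "t" (3): a world point X has camera coordinates R X + t. Camera axes: x right, y down, z forward; pixel columns grow to the right and rows downward; lengths in m; the calibration is good to about 2 mm. A picture is of the moment at which its call begins.
- order.hand_in(): hands the job in; it is judged then, once.
The state is a dict: "clock": time; "joint_positions": joint angles; "qvel": joint speeds; "tau": joint torques, N m; "eef_pos": TCP position; "ee_rot": TCP orientation; "force": force on the tool from outside, world axes, zero at the start; "ft_torque": the same for the moment, N m; "width": opening from 0.0 (shut) to 1.0 (fully open); "finger_force": force on a finger pad.
Only numpy, scipy, OpenCV 4.12 (cv2) and the standard library are available. Lean on these libraries where they do the work, as an engineer would, in place of code of your own. Each camera call takes 0.05 s, during which the arm holds its last target. There are 200 camera calls.

TASK

Set up the whetstone for knife sharpening: draw it out of its wooden case by the bare end, put it down flat on the worktop and let go, then take it again by its middle, where the bamboo holder leaves room for fingers, and lay it the same side up and flat in the holder's channel, in front of the sprung stop. Then push the holder's clamp rail fully home, so that the stone is pressed back against the spring and stays clamped. Do not drop the stone, and leave the mug and the tea tin standing where they are.

Things in the scene. Friction and masses are not known exactly. Their poses are not given: they have to be found in the camera images.
- stone_mid (a point): centre of the loose whetstone, a bar 150 mm long (x) x 50 wide (y) x 24 thick (z, up), red-brown on top and cream below, about 0.4 kg, both ends alike. At the start it lies in its case, underside 3 mm above the worktop, and about 50 mm of its length (its -x end) sticks out of the mouth. Either end may point to the sprung stop.
- case_mouth (a point): centre of the open end of the dark wooden case, 15 mm above the worktop. The case is fixed, 110 mm long, 72 wide, 37 high outside; closed at back and top, inside 58 wide and 29 high over a 3 mm floor. Its x axis points into the case: the stone comes out along -x, and is wholly out once its centre is more than 75 mm in front of the mouth.
- bed (a point): point on the floor of the channel of the fixed bamboo holder, 12 mm above the worktop, on the middle line. The channel runs along x: +x to the sprung stop, -x to the clamp rail. Its side walls are 57 mm apart, 17 mm high with steel lips flaring outward; for x from -38 to +34 mm both are missing (thumb gaps), so fingers reach the stone's sides there. A laid stone's centre is 12 mm above this floor.
- stop_face (a point): middle of the sprung stop's rubber face, 26 mm above the worktop (top of the face 39 mm), 85 mm from the bed point along +x when relaxed; moves with the stop. The stone's end goes against it.
- jaw_face (a point): middle of the rubber face of the rail's jaw, 26 mm above the worktop (top of the face 39 mm); moves with the rail. With the rail fully open it is 89 mm from the bed point along -x, so there is 174 mm of room for the stone between jaw and stop (166 mm if the rail starts 8 mm in).
- spring_stop (a joint): how far the sprung stop is pushed back, m: 0 relaxed (as at the start), 0.014 at most. Spring of 350 N/m with 2 N preload. With the stone clamped and the rail home it reads about 0.010.
- clamp_rail (a joint): how far the clamp rail is pushed in, m: 0 to 0.008 at the start, 0.034 fully home (end stop). The rail has a jaw in the channel, two steel rods and a black push plate outside; a ratchet-like friction of 8 N holds it wherever it is left. Pushing it home on the stone takes about 15 to 20 N in all.
- push_plate (a point): centre of the outer face of the rail's black push plate, 30 mm above the worktop; moves with the rail. The plate is upright, 74 mm wide, 12 thick, from 10 to 50 mm above the worktop. Push it along +x of this frame (the holder's x). Fully home the plate stands 1 mm from the holder's end block and this point is 131 mm from the bed point.
- whetstone: the same whetstone; origin at the centre of its underside.
- mug_mid (a point): centre of a white mug with a handle, 85 mm across, 91 mm high; bystander.
- tin_mid (a point): point 40 mm up in a square pink tea tin, 70 x 70 mm, 95 mm high; bystander.
Not all that is in view belongs to the job. Of the things that look like the part that bears case_mouth, the larger one is meant.

How it is judged:
By the outcome, as a careful person would: the job done as asked, in the order asked, and still so for the second after the job is handed in, with the robot touching nothing.
It also fails if it takes over 64 s, if anything falls off the work surface, if the arm or the gripper's body presses on something with over 40 N, if the wrist force passes 120 N, or if a joint passes its speed limit or range.

## Working session

There is one attempt and no reset: what is moved stays moved. The work goes in short steps, Python scripts to look and compute and a shell command to move; the robot and the scene stay as the last step left them, time stands still between calls to the robot, and variables do not carry over. Pictures are saved under pics/ and viewed, at most 10 in all, crops included, and the job is handed in when it is done.

```bash
ls; mkdir -p pics; cat > h.py <<'E'
import numpy as np, cv2
from workcell import arm, vision, order
def cap(n):
    return vision.capture(n)
def save(c,fn,crop=None,scale=1):
    f=c["frame"]
    if crop: f=f[crop[1]:crop[3],crop[0]:crop[2]]
    f=cv2.resize(f,None,fx=scale,fy=scale,interpolation=cv2.INTER_NEAREST)
    cv2.imwrite(fn,f[...,::-1])
def rays(c,uv):
    uv=np.asarray(uv,float).reshape(-1,1,2)
    return cv2.undistortPoints(uv,np.array(c["mtx"]),np.array([c["k1"],0,0,0,0],float)).reshape(-1,2)
def atz(c,uv,z):
    """pixel -> world on plane z"""
    r=rays(c,uv); R=np.array(c["R"]);t=np.array(c["t"])
    d=np.c_[r,np.ones(len(r))]@R; o=-R.T@t
    s=(z-o[2])/d[:,2]
    return o+s[:,None]*d
def cloud(c):
    h,w=c["depth"].shape
    uv=np.stack(np.meshgrid(np.arange(w),np.arange(h)),-1).reshape(-1,2)
    r=rays(c,uv); z=c["depth"].reshape(-1,1)
    P=np.c_[r*z,z]; X=(P-np.array(c["t"]))@np.array(c["R"])
    X[z[:,0]==0]=np.nan
    return X.reshape(h,w,3)
def proj(c,X):
    X=np.asarray(X,float).reshape(-1,3)
    return cv2.projectPoints(X,cv2.Rodrigues(np.array(c["R"]))[0],np.array(c["t"],float),np.array(c["mtx"]),np.array([c["k1"],0,0,0,0],float))[0].reshape(-1,2)
E
python3 - <<'E'
from h import *
for n in("top","side"):
    c=cap(n); save(c,f"pics/{n}0.png"); print(n,-np.array(c["R"]).T@c["t"],c["R"],c["mtx"],c["k1"])
print(arm.state())
E
```

```text
pics
top [ 0.45934174 -0.12221292  0.9022282 ] [[ 0.01551733 -0.99973618 -0.01693487]
 [-0.98177106 -0.01202532 -0.18968652]
 [ 0.18943283  0.01956959 -0.98169865]] [[469.23960464   0.         315.75582177]
 [  0.         469.23960464 240.34662297]
 [  0.           0.           1.        ]] -0.0640595644684416
side [ 0.83892126 -0.83577536  0.55585974] [[ 0.95771262  0.28743545  0.01293855]
 [ 0.16752547 -0.52049319 -0.8372706 ]
 [-0.23392682  0.80403215 -0.54663565]] [[509.92671135   0.         316.84346644]
 [  0.         509.92671135 243.98890158]
 [  0.           0.           1.        ]] -0.08121392583559535
{'clock': 0.1, 'joint_positions': array([64.54346898, 24.44734039,  4.23276929, 92.04634948, -1.95441773,
       63.64592346, -3.84340869]), 'qvel': array([-0.02602713, -0.04304594, -0.11306931,  0.05251172,  0.02569443,
       -0.14889635, -0.06604224]), 'tau': array([ 6.40019993e-03, -9.37465239e+01,  3.67626294e+00, -4.55045378e+01,
       -4.86047426e-02,  1.68449990e-02, -1.40198892e-05]), 'eef_pos': array([ 0.19605334, -0.64573469,  0.40404851]), 'ee_rot': array([-1.79932751e+02,  4.75616365e-03,  1.68887270e+01]), 'force': array([ 0.4461066 , -0.31925956,  0.11737295]), 'ft_torque': array([-0.01860508, -0.02760289,  0.00679755]), 'finger_force': 0.0, 'width': 1.000259385975359}
```

View pics/top0.png

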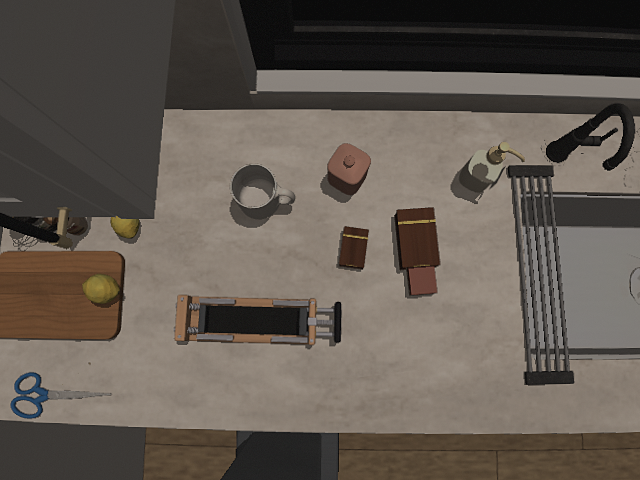

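View pics/side0.png

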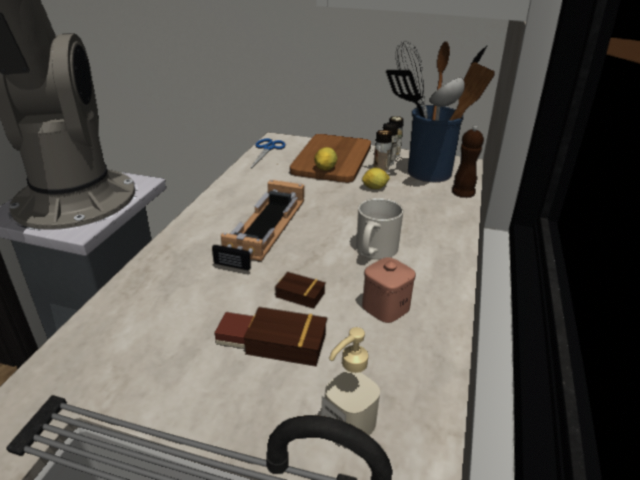

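Top view: the case is at about (418,240), mouth towards the robot, with the red stone end at (422,281). The holder spans (176–341, 295–347), with the black push plate at the right (338,322) and the sprung stop at the left. The mug is at (255,190), the tin at (349,168), and a small decoy case at (353,248).

```bash
python3 - <<'E'
from h import *
c=cap("top"); X=cloud(c); Z=X[...,2]; f=c["frame"].astype(int)
def rect(mask,name):
    n,l,s,_=cv2.connectedComponentsWithStats(mask.astype(np.uint8))
    k=1+np.argmax(s[1:,4]); p=X[l==k]
    r=cv2.minAreaRect((p[:,:2]*1000).astype(np.float32)); print(name,s[k],"z",np.round(np.median(p[:,2]),4),r)
    return p
def box(u0,v0,u1,v1):
    m=np.zeros(Z.shape,bool); m[v0:v1,u0:u1]=1; return m
print("table z", np.nanmedian(Z[360:400,200:400]), np.nanmedian(Z[120:140,200:300]))
rect(box(385,200,450,280)&(Z>.032)&(Z<.045),"case top")
rect(box(395,255,450,305)&(Z>.018)&(Z<.032)&(f[...,0]>f[...,2]+25),"stone")
rect(box(325,290,350,350)&(Z>.04),"plate top")
rect(box(195,300,320,345)&(Z>.007)&(Z<.018),"floor")
rect(box(170,285,325,355)&(Z>.018)&(Z<.07),"holder")
rect(box(170,290,200,350)&(Z>.018)&(Z<.07),"stopblock")
rect(box(300,290,320,350)&(Z>.018)&(Z<.07),"endblock")
rect(box(225,150,300,220)&(Z>.07)&(Z<.11),"mug")
rect(box(320,140,380,200)&(Z>.07)&(Z<.13),"tin")
save(c,"pics/hold.png",(165,285,350,355),4)
E
```

```text
table z -0.0005667794539843744 -0.0005728227391037981
case top [ 396  207   45   61 2225] z 0.0361 ((635.7344360351562, -297.2713317871094), (112.44730377197266, 73.41056060791016), 4.615785121917725)
stone [408 266  30  29 710] z 0.0259 ((555.2081298828125, -305.93560791015625), (50.696372985839844, 50.27363586425781), 5.124588966369629)
plate top [334 302   7  42 281] z 0.0482 ((474.6328125, -145.72506713867188), (73.10916137695312, 10.878266334533691), 0.3924400210380554)
floor [ 195  300  114   43 3377] z 0.0119 ((475.48834228515625, 15.854232788085938), (78.45648193359375, 216.1882781982422), 0.9391005635261536)
holder [ 271  298   54   48 1097] z 0.0359 ((476.7389221191406, -74.80970764160156), (97.26699829101562, 84.25157165527344), 88.23969268798828)
stopblock [173 294  27  47 804] z 0.0441 ((479.3014221191406, 131.12017822265625), (51.72926712036133, 83.31980895996094), 89.84213256835938)
endblock [300 298  20  48 691] z 0.0409 ((475.9561462402344, -95.48757934570312), (84.3470458984375, 35.363075256347656), 0.876887857913971)
mug [230 163  63  48 644] z 0.0839 ((709.5333251953125, 2.7310333251953125), (104.90758514404297, 84.33702087402344), 48.59143829345703)
tin [ 327  143   44   43 1264] z 0.078 ((765.4716796875, -164.26315307617188), (69.75164031982422, 70.93766784667969), 58.639644622802734)
```

View pics/hold.png

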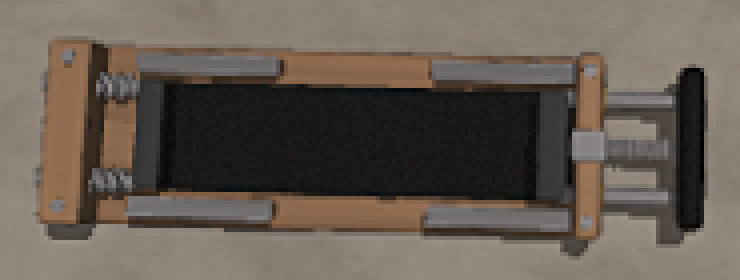

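The crop shows the stop (two springs) on the left, the channel with its thumb gaps at crop x 275–428, the jaw at crop x 540–568, and the push plate at crop x 692. Next I measure the holder's axis, its bed point and the rail state.

```bash
python3 - <<'E'
from h import *
c=cap("top"); X=cloud(c); Z=X[...,2]
P=lambda u,v:(165+u/4-.4,285+v/4-.4)
for n,u,v in [("lipUL end",281,68),("lipUR start",431,70),("lipLL end",272,211),("lipLR start",424,217),("lipUL l",137,65),("lipUR r",576,75),("lipLL l",126,210),("lipLR r",578,223)]:
    p=P(u,v); 
    print(n,np.round(Z[int(p[1]+.5),int(p[0]+.5)],4),np.round(atz(c,[p],0.033)[0],4))
# profile along channel mid line
v=320
for u in list(range(192,214))+list(range(292,345)): print(u,np.round(X[v,u],4)[1:], c["frame"][v,u].sum(), end=' | ')
print()
for u in (225,240,254,268,285): # cross profile
    print(u,[ (round(float(X[v,u,0]),3),round(float(Z[v,u]),3)) for v in range(295,350,1) if Z[v,u]>.016])
E
```

```text
lipUL end 0.0251 [0.5098 0.0431 0.033 ]
lipUR start 0.0113 [ 0.51   -0.0266  0.033 ]
lipLL end 0.0238 [0.4446 0.0444 0.033 ]
lipLR start 0.0289 [ 0.4433 -0.0254  0.033 ]
lipUL l 0.0255 [0.5099 0.1106 0.033 ]
lipUR r 0.0449 [ 0.5087 -0.0935  0.033 ]
lipLL l 0.033 [0.4436 0.1119 0.033 ]
lipLR r 0.0467 [ 0.4418 -0.0957  0.033 ]
192 [0.1271 0.0125] 329 | 193 [0.1245 0.0148] 322 | 194 [0.1237 0.011 ] 324 | 195 [0.1221 0.0097] 324 | 196 [0.1199 0.0107] 327 | 197 [0.1184 0.0091] 337 | 198 [0.1155 0.0127] 278 | 199 [0.107  0.0376] 146 | 200 [0.1042 0.0411] 164 | 201 [0.1026 0.0401] 173 | 202 [0.1015 0.0376] 174 | 203 [0.0994 0.0383] 178 | 204 [0.0965 0.0425] 161 | 205 [0.0962 0.0364] 54 | 206 [0.0956 0.0313] 31 | 207 [0.0953 0.025 ] 30 | 208 [0.0953 0.0176] 47 | 209 [0.0944 0.0132] 74 | 210 [0.093  0.0114] 80 | 211 [0.0908 0.0125] 76 | 212 [0.0887 0.0132] 63 | 213 [0.0873 0.0112] 65 | 292 [-0.0624  0.0145] 56 | 293 [-0.0641  0.0114] 64 | 294 [-0.0661  0.0136] 62 | 295 [-0.0678  0.011 ] 71 | 296 [-0.0698  0.0131] 77 | 297 [-0.0717  0.0126] 52 | 298 [-0.0736  0.0127] 42 | 299 [-0.0768  0.0378]
[... 924 characters left out ...]
 245 | 333 [-0.1389  0.0263] 219 | 334 [-0.1403  0.0456] 106 | 335 [-0.1421  0.0477] 46 | 336 [-0.1439  0.0473] 65 | 337 [-0.1456  0.05  ] 81 | 338 [-0.1474  0.0508] 88 | 339 [-0.1492  0.0494] 62 | 340 [-0.151   0.0489] 16 | 341 [-0.1545  0.0002] 317 | 342 [-0.1565 -0.0014] 385 | 343 [-0.1584 -0.0015] 379 | 344 [-0.1603 -0.0023] 376 | 
225 [(0.514, 0.03), (0.513, 0.029), (0.511, 0.029), (0.509, 0.027), (0.507, 0.028), (0.45, 0.018), (0.448, 0.025), (0.447, 0.028), (0.445, 0.029), (0.443, 0.031), (0.441, 0.032)]
240 []
254 []
268 []
285 [(0.513, 0.027), (0.511, 0.027), (0.509, 0.026), (0.507, 0.028), (0.505, 0.028), (0.447, 0.029), (0.445, 0.028), (0.443, 0.028), (0.442, 0.03), (0.44, 0.028)]
```

Numbers for the plan:

- **Holder:** its axis runs along world +y (yaw about 89.4°). The bed is at about (0.477, 0.010), and the rail starts about 3 mm in.
- **Stone:** the bare end's centre is at about (0.555, -0.306), yaw about 5°.
- **Case:** the mouth is at about (0.581, -0.302).

I go above the bare end first.

```bash
python3 -m crank '[{"claw":94,"dx":90,"dy":85,"dz":0,"roll":-3},{"claw":94,"dx":180,"dy":170,"dz":0,"roll":-6},{"dx":270,"dy":255,"dz":0,"roll":-9,"claw":94},{"dx":354,"dy":339,"dz":0,"roll":-12,"claw":94},{"dx":354,"dy":339,"dz":0,"roll":-12,"claw":94},{"dx":354,"dy":339,"dz":0,"roll":-12,"claw":94},{"dx":354,"dy":339,"dz":0,"roll":-12,"claw":94},{"dx":354,"dy":339,"dz":0,"roll":-12,"claw":94},{"dx":354,"dy":339,"dz":-50,"roll":-12,"claw":94},{"dx":354,"dy":339,"dz":-100,"roll":-12,"claw":94},{"dx":354,"dy":339,"dz":-120,"roll":-12,"claw":94},{"dx":354,"dy":339,"dz":-120,"roll":-12,"claw":94}]'; python3 - <<'E'
from h import *
c=cap("side"); save(c,"pics/s1.png",(180,200,420,380),3); print(arm.state()["joint_positions"])
E
```

```text
clock: 1.7
eef_pos: [0.55, -0.307, 0.2841]
ee_rot: [-179.9, 0.1, 4.9]
force: [-0.1, 0.9, 0.1]
width: 1.001
finger_force: 0.0
[ 26.48230546  27.4654932   -4.13669841 103.51147063   2.518115
  49.08514865 -63.97049484]
```

View pics/s1.png

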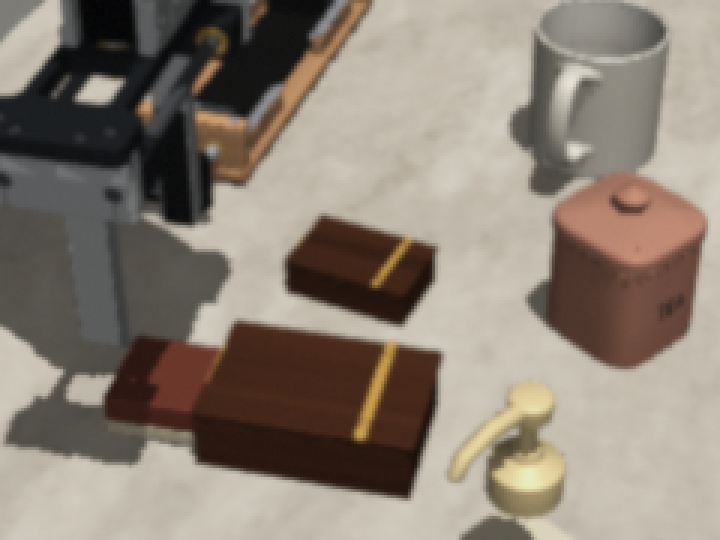

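The side crop shows the fingers straddling the bare end, well short of the mouth at crop x of about 205. I go down and close.

```bash
python3 -m crank '[{"dz":-30,"claw":94},{"dz":-55,"claw":94},{"dz":-72,"claw":94},{"dz":-80,"claw":94},{"dz":-80,"claw":70},{"dz":-80,"claw":55},{"dz":-80,"claw":40},{"dz":-80,"claw":40},{"dz":-80,"claw":40},{"dz":-80,"claw":40}]'
```

```text
invalid input at $[0]: expected keys claw, dx, dy, dz, roll
```

```bash
python3 -m crank '[{"dx":0,"dy":0,"roll":0,"dz":-30,"claw":94},{"dx":0,"dy":0,"roll":0,"dz":-55,"claw":94},{"dx":0,"dy":0,"roll":0,"dz":-72,"claw":94},{"dx":0,"dy":0,"roll":0,"dz":-80,"claw":94},{"dx":0,"dy":0,"roll":0,"dz":-80,"claw":70},{"dx":0,"dy":0,"roll":0,"dz":-80,"claw":55},{"dx":0,"dy":0,"roll":0,"dz":-80,"claw":40},{"dx":0,"dy":0,"roll":0,"dz":-80,"claw":40},{"dx":0,"dy":0,"roll":0,"dz":-80,"claw":40},{"dx":0,"dy":0,"roll":0,"dz":-80,"claw":40}]'
```

```text
clock: 3.0
eef_pos: [0.5501, -0.307, 0.2048]
ee_rot: [180.0, -0.0, 4.9]
force: [-0.3, -0.7, 3.7]
width: 0.53
finger_force: 30.0
```

Gripped, opening 50 mm. I draw it out along the case axis.

```bash
python3 -m crank '[{"dx":-5,"dy":0,"dz":0,"roll":0,"claw":40},{"dx":-16,"dy":-1,"dz":0,"roll":0,"claw":40},{"dx":-28,"dy":-2,"dz":0,"roll":0,"claw":40},{"dx":-40,"dy":-3,"dz":0,"roll":0,"claw":40},{"dx":-52,"dy":-4,"dz":0,"roll":0,"claw":40},{"dx":-64,"dy":-5,"dz":0,"roll":0,"claw":40},{"dx":-76,"dy":-6,"dz":0,"roll":0,"claw":40},{"dx":-88,"dy":-7,"dz":0,"roll":0,"claw":40},{"dx":-100,"dy":-8,"dz":0,"roll":0,"claw":40},{"dx":-112,"dy":-9,"dz":0,"roll":0,"claw":40},{"dx":-122,"dy":-10,"dz":0,"roll":0,"claw":40},{"dx":-122,"dy":-10,"dz":0,"roll":0,"claw":40}]'
python3 - <<'E'
from h import *
c=cap("side"); save(c,"pics/s2.png",(120,220,360,400),3)
E
```

```text
clock: 4.5
eef_pos: [0.4272, -0.3171, 0.2046]
ee_rot: [-180.0, 0.0, 4.8]
force: [-0.1, -1.1, -3.2]
width: 0.529
finger_force: 30.0
```

View pics/s2.png

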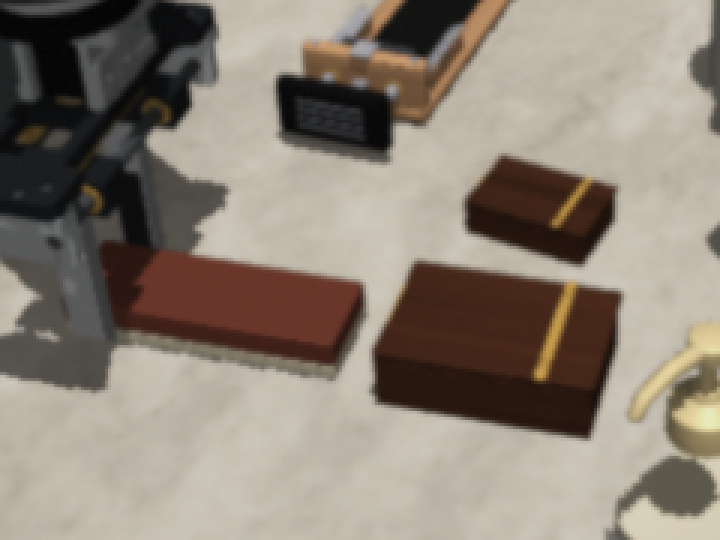

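The stone is wholly out, red side up and level, with a gap between its far end (crop x 360) and the mouth (about 380). The arm carries its weight (-3.2 N), so I lower it 3 mm to the table.

```bash
python3 -m crank '[{"dx":0,"dy":0,"dz":-1,"roll":0,"claw":40},{"dx":0,"dy":0,"dz":-2,"roll":0,"claw":40},{"dx":0,"dy":0,"dz":-3,"roll":0,"claw":40},{"dx":0,"dy":0,"dz":-3,"roll":0,"claw":40},{"dx":0,"dy":0,"dz":-3,"roll":0,"claw":40}]'
```

```text
clock: 5.18
eef_pos: [0.4283, -0.3168, 0.2018]
ee_rot: [-180.0, -0.0, 4.9]
force: [-1.2, 2.7, 5.0]
width: 0.526
finger_force: 30.0
```

It is in contact (+5 N). I let go, rise, and move over the middle.

```bash
python3 -m crank '[{"dx":0,"dy":0,"dz":0,"roll":0,"claw":60},{"dx":0,"dy":0,"dz":0,"roll":0,"claw":80},{"dx":0,"dy":0,"dz":0,"roll":0,"claw":94},{"dx":0,"dy":0,"dz":0,"roll":0,"claw":94},{"dx":0,"dy":0,"dz":0,"roll":0,"claw":94},{"dx":0,"dy":0,"dz":20,"roll":0,"claw":94},{"dx":0,"dy":0,"dz":50,"roll":0,"claw":94},{"dx":0,"dy":0,"dz":90,"roll":0,"claw":94},{"dx":0,"dy":-50,"dz":110,"roll":0,"claw":94},{"dx":-20,"dy":-110,"dz":110,"roll":0,"claw":94},{"dx":-20,"dy":-170,"dz":110,"roll":0,"claw":94},{"dx":-20,"dy":-170,"dz":110,"roll":0,"claw":94}]'
cat >> h.py <<'E'
def redstone(c,box,zlo,zhi):
    X=cloud(c);Z=X[...,2];f=c["frame"].astype(int)
    m=np.zeros(Z.shape,bool);u0,v0,u1,v1=box;m[v0:v1,u0:u1]=1
    m&=(Z>zlo)&(Z<zhi)&(f[...,0]>1.5*f[...,2])
    n,l,s,_=cv2.connectedComponentsWithStats(m.astype(np.uint8)); k=1+np.argmax(s[1:,4])
    p=X[l==k]; A=np.c_[p[:,:2]-p[:,:2].mean(0),np.ones(len(p))]
    print(s[k],cv2.minAreaRect((p[:,:2]*1000).astype(np.float32)),"plane",np.linalg.lstsq(A,p[:,2],rcond=None)[0])
E
python3 - <<'E'
from h import *
c=cap("top"); save(c,"pics/t3.png",(240,180,560,420),2); redstone(c,(380,250,460,360),.015,.032)
E
```

```text
clock: 6.68
eef_pos: [0.4063, -0.491, 0.3113]
ee_rot: [179.9, 0.0, 4.6]
force: [0.3, 1.1, -0.9]
width: 0.997
finger_force: 0.0
[ 408  279   36   81 2159] ((483.07891845703125, -310.1188659667969), (148.8414764404297, 49.95058822631836), 5.1157636642456055) plane [-0.00066233 -0.00994421  0.02295936]
```

View pics/t3.png

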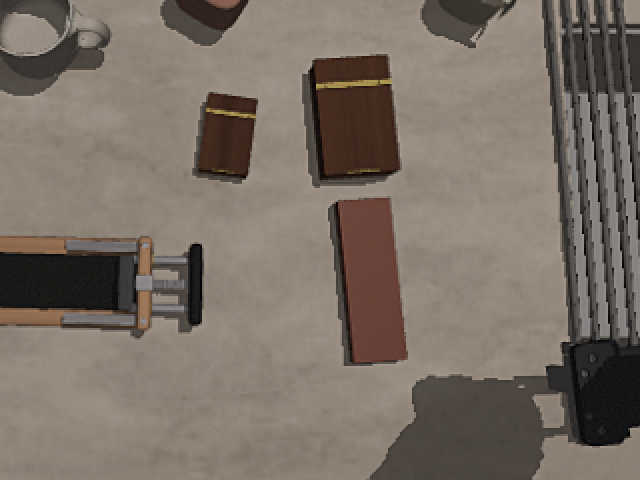

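The stone lies flat and red side up, centre (0.483, -0.311), yaw 5.1°, clear of the case. I take it by the middle.

```bash
python3 -m crank '[{"dx":40,"dy":60,"dz":0,"roll":0,"claw":94},{"dx":75,"dy":120,"dz":0,"roll":0,"claw":94},{"dx":75,"dy":176,"dz":0,"roll":0,"claw":94},{"dx":75,"dy":176,"dz":0,"roll":0,"claw":94},{"dx":75,"dy":176,"dz":-50,"roll":0,"claw":94},{"dx":75,"dy":176,"dz":-85,"roll":0,"claw":94},{"dx":75,"dy":176,"dz":-103,"roll":0,"claw":94},{"dx":75,"dy":176,"dz":-107,"roll":0,"claw":94},{"dx":75,"dy":176,"dz":-107,"roll":0,"claw":65},{"dx":75,"dy":176,"dz":-107,"roll":0,"claw":50},{"dx":75,"dy":176,"dz":-107,"roll":0,"claw":40},{"dx":75,"dy":176,"dz":-107,"roll":0,"claw":40}]'
python3 -m crank '[{"dx":0,"dy":0,"dz":0,"roll":0,"claw":40},{"dx":0,"dy":0,"dz":0,"roll":0,"claw":40},{"dx":0,"dy":0,"dz":0,"roll":0,"claw":40},{"dx":0,"dy":0,"dz":5,"roll":0,"claw":40},{"dx":0,"dy":0,"dz":15,"roll":0,"claw":40},{"dx":0,"dy":0,"dz":30,"roll":0,"claw":40},{"dx":0,"dy":0,"dz":50,"roll":0,"claw":40},{"dx":0,"dy":0,"dz":70,"roll":0,"claw":40},{"dx":0,"dy":0,"dz":85,"roll":0,"claw":40},{"dx":0,"dy":0,"dz":90,"roll":0,"claw":40}]'
```

```text
clock: 8.22
eef_pos: [0.4832, -0.3109, 0.2051]
ee_rot: [180.0, -0.0, 4.9]
force: [-0.1, -0.3, -0.4]
width: 0.611
finger_force: 0.0
clock: 9.48
eef_pos: [0.4832, -0.311, 0.296]
ee_rot: [179.9, -0.1, 4.9]
force: [-0.1, 0.5, -3.6]
width: 0.527
finger_force: 30.0
```

Held (30 N, 3.6 N of weight). I carry it to above the channel while turning it by +84.5°.

```bash
python3 -m crank '[{"dx":0,"dy":15,"dz":0,"roll":5,"claw":40},{"dx":-1,"dy":45,"dz":0,"roll":13,"claw":40},{"dx":-2,"dy":80,"dz":0,"roll":22,"claw":40},{"dx":-2,"dy":115,"dz":0,"roll":31,"claw":40},{"dx":-3,"dy":150,"dz":0,"roll":40,"claw":40},{"dx":-3,"dy":185,"dz":0,"roll":49,"claw":40},{"dx":-4,"dy":220,"dz":0,"roll":58,"claw":40},{"dx":-5,"dy":255,"dz":0,"roll":67,"claw":40},{"dx":-6,"dy":285,"dz":0,"roll":75,"claw":40},{"dx":-6,"dy":308,"dz":0,"roll":81,"claw":40},{"dx":-6,"dy":319,"dz":0,"roll":84.5,"claw":40},{"dx":-6,"dy":319,"dz":0,"roll":84.5,"claw":40}]'
python3 -m crank '[{"dx":0,"dy":0,"dz":-15,"roll":0,"claw":40},{"dx":0,"dy":0,"dz":-35,"roll":0,"claw":40},{"dx":0,"dy":0,"dz":-45,"roll":0,"claw":40},{"dx":0,"dy":0,"dz":-45,"roll":0,"claw":40}]'
python3 - <<'E'
from h import *
c=cap("top"); save(c,"pics/t4.png",(165,260,365,380),4); d=cap("side"); save(d,"pics/s4.png",(190,170,340,290),5)
for b in ((165,260,365,380),): redstone(c,b,.05,.08)
E
```

```text
clock: 10.98
eef_pos: [0.4771, 0.0082, 0.2945]
ee_rot: [-180.0, -0.0, 89.4]
force: [0.0, -0.2, -3.6]
width: 0.529
finger_force: 30.0
clock: 11.48
eef_pos: [0.4768, 0.0077, 0.2487]
ee_rot: [-179.9, -0.0, 89.3]
force: [0.4, 1.0, -3.0]
width: 0.528
finger_force: 30.0
[261 306  32  30 867] ((475.83172607421875, -37.99291229248047), (50.541053771972656, 55.671607971191406), 0.3498333990573883) plane [0.00916761 0.02142336 0.06701373]
```

View pics/s4.png

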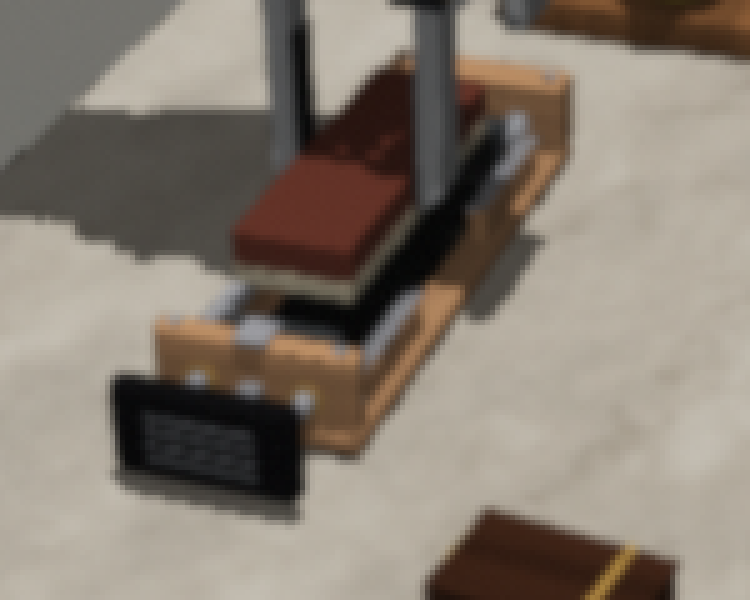

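View pics/t4.png

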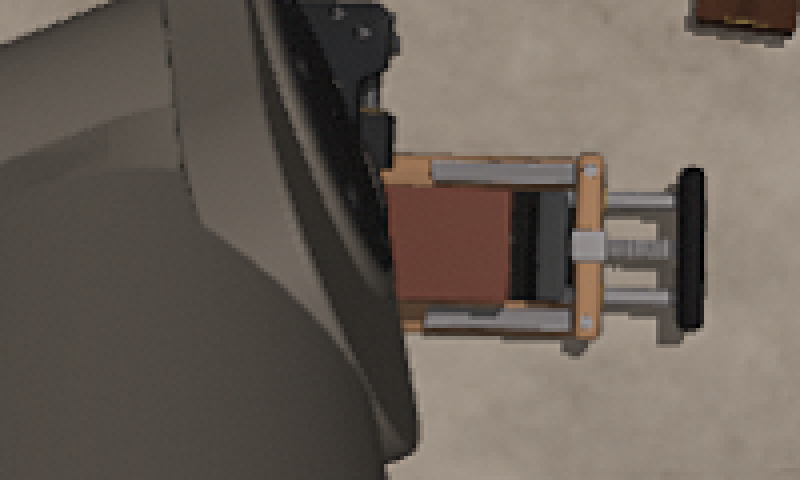

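The stone is over the channel, level and red side up. Its near end has about 9 mm to the jaw, and the lateral offset is under 1 mm. I lower it.

```bash
python3 -m crank '[{"dx":1,"dy":1,"dz":-6,"roll":0,"claw":40},{"dx":1,"dy":1,"dz":-13,"roll":0,"claw":40},{"dx":1,"dy":1,"dz":-20,"roll":0,"claw":40},{"dx":1,"dy":1,"dz":-25,"roll":0,"claw":40},{"dx":1,"dy":1,"dz":-29,"roll":0,"claw":40},{"dx":1,"dy":1,"dz":-29,"roll":0,"claw":40}]'
```

```text
clock: 12.32
eef_pos: [0.478, 0.0092, 0.2204]
ee_rot: [-180.0, -0.0, 89.4]
force: [0.6, -0.5, -3.5]
width: 0.526
finger_force: 30.0
```

```bash
python3 -m crank '[{"dx":0,"dy":0,"dz":-2,"roll":0,"claw":40},{"dx":0,"dy":0,"dz":-3,"roll":0,"claw":40},{"dx":0,"dy":0,"dz":-4,"roll":0,"claw":40},{"dx":0,"dy":0,"dz":-4,"roll":0,"claw":40}]'
```

```text
clock: 12.82
eef_pos: [0.4781, 0.0092, 0.2169]
ee_rot: [180.0, 0.0, 89.4]
force: [-1.9, -0.6, 3.6]
width: 0.528
finger_force: 30.0
```

It is seated on the floor (+3.6 N). I let go, rise, close the fingers and go outside the push plate.

```bash
python3 -m crank '[{"dx":0,"dy":0,"dz":0,"roll":0,"claw":55},{"dx":0,"dy":0,"dz":0,"roll":0,"claw":65},{"dx":0,"dy":0,"dz":0,"roll":0,"claw":75},{"dx":0,"dy":0,"dz":0,"roll":0,"claw":75},{"dx":0,"dy":0,"dz":15,"roll":0,"claw":75},{"dx":0,"dy":0,"dz":45,"roll":0,"claw":75},{"dx":0,"dy":0,"dz":80,"roll":0,"claw":75},{"dx":0,"dy":-50,"dz":80,"roll":0,"claw":40},{"dx":-2,"dy":-100,"dz":80,"roll":0,"claw":0},{"dx":-3,"dy":-150,"dz":80,"roll":0,"claw":0},{"dx":-3,"dy":-198,"dz":80,"roll":0,"claw":0},{"dx":-3,"dy":-198,"dz":80,"roll":0,"claw":0}]'
python3 - <<'E'
from h import *
c=cap("top"); save(c,"pics/t5.png",(165,270,365,370),4); redstone(c,(165,270,365,370),.025,.045); X=cloud(c)
for v in (312,320): print([(u,*np.round(X[v,u,1:],3)) for u in list(range(203,212))+list(range(334,343))])
E
```

```text
clock: 14.32
eef_pos: [0.4746, -0.1922, 0.2975]
ee_rot: [180.0, 0.0, 89.1]
force: [0.2, 0.1, 0.1]
width: 0.302
finger_force: 0.0
[ 211  305   82   30 2194] ((478.170166015625, 10.1527099609375), (149.1529083251953, 49.928184509277344), 88.77899932861328) plane [-0.00235413  0.00276319  0.03534406]
[(203, np.float64(0.1), np.float64(0.041)), (204, np.float64(0.098), np.float64(0.039)), (205, np.float64(0.097), np.float64(0.038)), (206, np.float64(0.095), np.float64(0.037)), (207, np.float64(0.095), np.float64(0.029)), (208, np.float64(0.094), np.float64(0.024)), (209, np.float64(0.096), np.float64(0.012)), (210, np.float64(0.094), np.float64(0.011)), (211, np.float64(0.092), np.float64(0.012)), (334, np.float64(-0.14), np.float64(0.044)), (335, np.float64(-0.132), np.float64(0.482)), (336, np.float64(-0.132), np.float64(0.494)), (337, np.float64(-0.133), np.float64(0.501)), (338, np.float64(-0.134), np.float64(0.503)), (339, np.float64(-0.135), np.float64(0.507)), (340, np.float64(-0.135), np.float64(0.509)), (341, np.float64(-0.136), np.float64(0.51)), (342, np.float64(-0.137), np.float64(0.51))]
[(203, np.float64(0.099), np.float64(0.039)), (204, np.float64(0.097), np.float64(0.041)), (205, np.float64(0.096), np.float64(0.038)), (206, np.float64(0.096), np.float64(0.031)), (207, np.float64(0.095), np.float64(0.026)), (208, np.float64(0.096), np.float64(0.013)), (209, np.float64(0.094), np.float64(0.016)), (210, np.float64(0.092), np.float64(0.014)), (211, np.float64(0.09), np.float64(0.015)), (334, np.float64(-0.131), np.float64(0.476)), (335, np.float64(-0.132), np.float64(0.491)), (336, np.float64(-0.132), np.float64(0.5)), (337, np.float64(-0.133), np.float64(0.501)), (338, np.float64(-0.134), np.float64(0.505)), (339, np.float64(-0.135), np.float64(0.507)), (340, np.float64(-0.136), np.float64(0.508)), (341, np.float64(-0.136), np.float64(0.508)), (342, np.float64(-0.137), np.float64(0.519))]
```

View pics/t5.png

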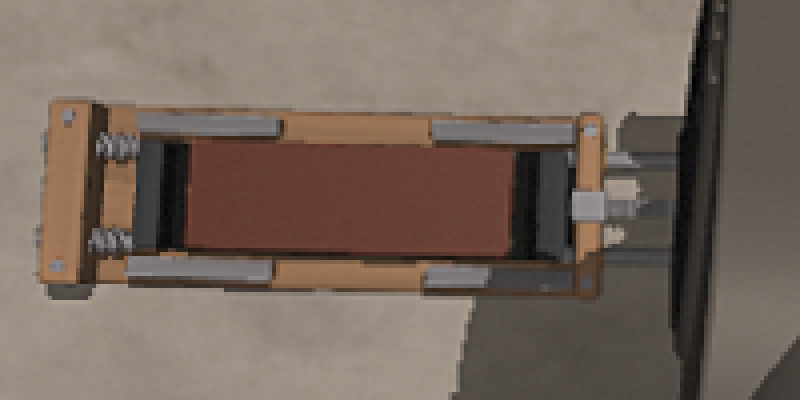

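The stone lies flat in the channel between jaw and stop, red up. I lower the closed fingers outside the plate.

```bash
python3 -m crank '[{"dx":0,"dy":0,"dz":-20,"roll":0,"claw":0},{"dx":0,"dy":0,"dz":-45,"roll":0,"claw":0},{"dx":0,"dy":0,"dz":-68,"roll":0,"claw":0},{"dx":0,"dy":0,"dz":-80,"roll":0,"claw":0},{"dx":0,"dy":0,"dz":-80,"roll":0,"claw":0},{"dx":0,"dy":5,"dz":-80,"roll":0,"claw":0},{"dx":0,"dy":10,"dz":-80,"roll":0,"claw":0},{"dx":0,"dy":15,"dz":-80,"roll":0,"claw":0},{"dx":0,"dy":20,"dz":-80,"roll":0,"claw":0},{"dx":0,"dy":25,"dz":-80,"roll":0,"claw":0},{"dx":0,"dy":28,"dz":-80,"roll":0,"claw":0},{"dx":0,"dy":28,"dz":-80,"roll":0,"claw":0}]'
```

```text
clock: 15.88
eef_pos: [0.4751, -0.1612, 0.2168]
ee_rot: [180.0, 0.0, 89.4]
force: [0.4, -4.5, 0.7]
width: 0.007
finger_force: 2.1
```

Contact at y = -0.161, and about 31 mm of travel remains. I push steadily and watch the force.

```bash
python3 -m crank '[{"dx":0,"dy":3,"dz":0,"roll":0,"claw":0},{"dx":0,"dy":6,"dz":0,"roll":0,"claw":0},{"dx":0,"dy":9,"dz":0,"roll":0,"claw":0},{"dx":0,"dy":11,"dz":0,"roll":0,"claw":0},{"dx":0,"dy":13,"dz":0,"roll":0,"claw":0},{"dx":0,"dy":15,"dz":0,"roll":0,"claw":0},{"dx":0,"dy":17,"dz":0,"roll":0,"claw":0},{"dx":0,"dy":19,"dz":0,"roll":0,"claw":0},{"dx":0,"dy":21,"dz":0,"roll":0,"claw":0},{"dx":0,"dy":23,"dz":0,"roll":0,"claw":0},{"dx":0,"dy":25,"dz":0,"roll":0,"claw":0},{"dx":0,"dy":25,"dz":0,"roll":0,"claw":0}]'
```

```text
clock: 17.38
eef_pos: [0.4752, -0.137, 0.2168]
ee_rot: [180.0, 0.1, 89.3]
force: [1.5, -10.3, -1.7]
width: 0.005
finger_force: 5.2
```

```bash
python3 -m crank '[{"dx":0,"dy":2,"dz":0,"roll":0,"claw":0},{"dx":0,"dy":3,"dz":0,"roll":0,"claw":0},{"dx":0,"dy":4,"dz":0,"roll":0,"claw":0},{"dx":0,"dy":5,"dz":0,"roll":0,"claw":0},{"dx":0,"dy":6,"dz":0,"roll":0,"claw":0},{"dx":0,"dy":6,"dz":0,"roll":0,"claw":0}]'
```

```text
clock: 18.12
eef_pos: [0.4752, -0.1314, 0.2168]
ee_rot: [180.0, 0.1, 89.3]
force: [3.0, -13.2, -1.7]
width: 0.008
finger_force: 6.6
```

```bash
python3 -m crank '[{"dx":0,"dy":1,"dz":0,"roll":0,"claw":0},{"dx":0,"dy":2,"dz":0,"roll":0,"claw":0},{"dx":0,"dy":2,"dz":0,"roll":0,"claw":0}]';python3 -m crank '[{"dx":0,"dy":1,"dz":0,"roll":0,"claw":0},{"dx":0,"dy":2,"dz":0,"roll":0,"claw":0},{"dx":0,"dy":2,"dz":0,"roll":0,"claw":0}]'
python3 - <<'E'
from h import *
d=cap("side"); save(d,"pics/s6.png",(190,170,340,290),5)
E
```

```text
clock: 18.5
eef_pos: [0.4752, -0.1299, 0.2168]
ee_rot: [180.0, 0.1, 89.3]
force: [2.2, -17.7, -3.3]
width: 0.006
finger_force: 8.4
clock: 18.88
eef_pos: [0.4752, -0.1294, 0.2169]
ee_rot: [179.9, 0.2, 89.2]
force: [2.9, -28.4, -4.9]
width: 0.005
finger_force: 14.1
```

The force jumped to 28 N over only 0.5 mm of movement, so that is the end stop. I back off, rise and check.

```bash
python3 -m crank '[{"dx":0,"dy":-10,"dz":0,"roll":0,"claw":0},{"dx":0,"dy":-30,"dz":0,"roll":0,"claw":0},{"dx":0,"dy":-50,"dz":10,"roll":0,"claw":0},{"dx":0,"dy":-60,"dz":50,"roll":0,"claw":0},{"dx":0,"dy":-80,"dz":100,"roll":0,"claw":0},{"dx":0,"dy":-130,"dz":120,"roll":0,"claw":0},{"dx":0,"dy":-180,"dz":120,"roll":0,"claw":0},{"dx":0,"dy":-230,"dz":120,"roll":0,"claw":0},{"dx":0,"dy":-230,"dz":120,"roll":0,"claw":0}]'
python3 - <<'E'
from h import *
c=cap("top"); save(c,"pics/t7.png",(165,140,425,360),3); redstone(c,(165,270,365,370),.025,.045); X=cloud(c)
for v in (312,320): print([(u,*np.round(X[v,u,1:],3).tolist()) for u in list(range(194,208))+list(range(280,293))+list(range(308,328))])
E
```

```text
clock: 20.05
eef_pos: [0.4741, -0.3593, 0.3361]
ee_rot: [-180.0, 0.0, 89.1]
force: [-0.4, 0.9, -0.1]
width: 0.005
finger_force: 0.0
[ 200  305   82   30 2181] ((478.3858947753906, 31.802715301513672), (150.34732055664062, 50.02498245239258), 88.8506088256836) plane [-0.0029312   0.00233677  0.03545477]
[(194, 0.116, 0.041), (195, 0.115, 0.039), (196, 0.114, 0.037), (197, 0.111, 0.042), (198, 0.109, 0.04), (199, 0.107, 0.04), (200, 0.106, 0.037), (201, 0.105, 0.035), (202, 0.103, 0.036), (203, 0.101, 0.035), (204, 0.099, 0.035), (205, 0.097, 0.035), (206, 0.095, 0.035), (207, 0.094, 0.035), (280, -0.041, 0.036), (281, -0.044, 0.039), (282, -0.045, 0.038), (283, -0.048, 0.042), (284, -0.049, 0.038), (285, -0.051, 0.039), (286, -0.053, 0.04), (287, -0.055, 0.042), (288, -0.056, 0.039), (289, -0.057, 0.02), (290, -0.058, 0.011), (291, -0.06, 0.012), (292, -0.062, 0.012), (308, -0.092, 0.009), (309, -0.095, 0.044), (310, -0.097, 0.047), (311, -0.099, 0.047), (312, -0.1, 0.044), (313, -0.102, 0.046), (314, -0.104, 0.047), (315, -0.106, 0.04), (316, -0.108, 0.049), (317, -0.109, 0.049), (31
[... 537 characters left out ...]
81, -0.044, 0.041), (282, -0.046, 0.037), (283, -0.048, 0.039), (284, -0.049, 0.038), (285, -0.051, 0.039), (286, -0.053, 0.038), (287, -0.055, 0.037), (288, -0.057, 0.035), (289, -0.058, 0.026), (290, -0.059, 0.025), (291, -0.061, 0.028), (292, -0.063, 0.025), (308, -0.094, 0.05), (309, -0.095, 0.048), (310, -0.097, 0.053), (311, -0.099, 0.049), (312, -0.101, 0.047), (313, -0.103, 0.05), (314, -0.104, 0.049), (315, -0.106, 0.046), (316, -0.108, 0.048), (317, -0.11, 0.047), (318, -0.111, 0.049), (319, -0.113, 0.05), (320, -0.115, 0.049), (321, -0.117, 0.048), (322, -0.119, 0.048), (323, -0.12, -0.001), (324, -0.122, -0.001), (325, -0.124, -0.002), (326, -0.126, -0.002), (327, -0.128, 0.001)]
```

View pics/t7.png

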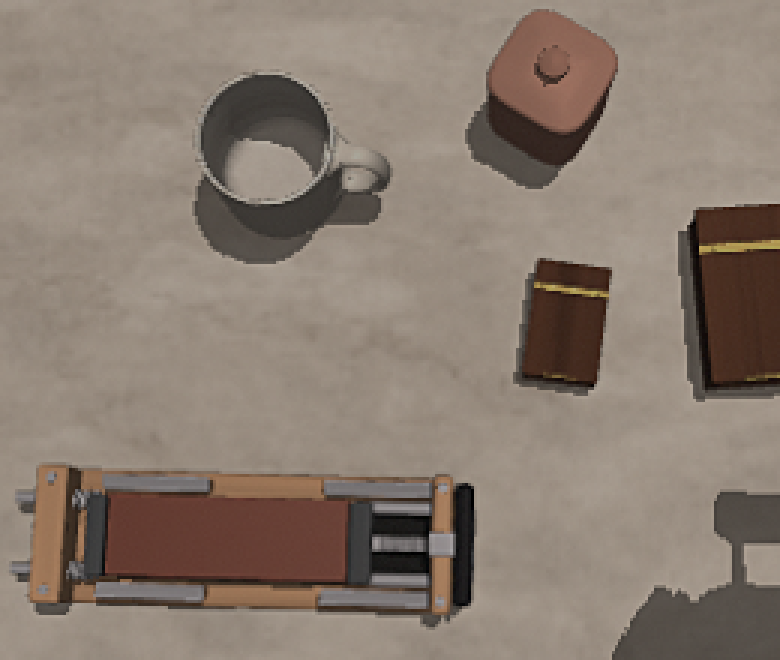

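The plate is against the end block (crop x 462), having moved about 31 mm. The stop is pushed back about 10–11 mm, and the stone is flat and clamped, red side up. The mug and tin have not moved.

```bash
python3 -c "
from h import *
print(order.hand_in())"
```

```text
the job is handed in; nothing more can be done
None
```

The whetstone is clamped flat in the holder, red side up, with the rail fully home and the mug and tea tin where they were; the job was handed in at about 20 s, and no verdict was returned.

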